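Change the bench over from the red breaker to the blue one

TASK

The bench is fed through the breaker with the red handle. Change it over to the blue one: first switch the red handle off (tip it fully over towards the front, the robot's side), then switch the blue handle on (tip it fully over towards the back). Leave the yellow, green and black handles in the row as they are.

Things in the scene. Friction and masses are not known exactly. Their poses are not given: they have to be found in the camera images.
- switch_red (a joint): Angle of the red handle of the breaker row, rad: 0 = OFF, leaning 30 deg to the front (the robot's side); 0.52 = upright; 1.04 = ON, leaning 30 deg to the back; it starts ON. The handle is a red paddle 42 mm long from its hinge, 16 mm wide, 9 mm thick; tip 36 mm above the hinge when it leans, 42 mm upright. Stiff hinge (0.07 N m of friction, no spring): it stays where it is left.
- pivot_red (a point): Hinge point of the red handle, mid-width of its white module, 2 mm below the module's flat top, 65 mm above the bench. x axis: level, to the back of the row (the way to ON); y: along row and hinge; z up. Five modules, 38.5 mm wide, stand 40 mm apart in any order of colours on a fixed base; their top is flat for 30 mm before and behind the hinge, then 16 mm lower. Nothing else there is higher.
- switch_blue (a joint): Angle of the blue handle of the breaker row, rad: 0 = OFF, leaning 30 deg to the front (the robot's side); 0.52 = upright; 1.04 = ON, leaning 30 deg to the back; it starts OFF. The handle is a blue paddle 42 mm long from its hinge, 16 mm wide, 9 mm thick; tip 36 mm above the hinge when it leans, 42 mm upright. Stiff hinge (0.07 N m of friction, no spring): it stays where it is left.
- pivot_blue (a point): Hinge point of the blue handle, mid-width of its white module, 2 mm below the module's flat top, 65 mm above the bench. x axis: level, to the back of the row (the way to ON); y: along row and hinge; z up. Five modules, 38.5 mm wide, stand 40 mm apart in any order of colours on a fixed base; their top is flat for 30 mm before and behind the hinge, then 16 mm lower. Nothing else there is higher.
- switch_yellow (a joint): Angle of the yellow handle, like the red and blue ones and in the same row (0 = OFF, to the front; 1.04 = ON, to the back); it starts ON and is to be left alone.
- switch_green (a joint): Angle of the green handle, like the red and blue ones and in the same row (0 = OFF, to the front; 1.04 = ON, to the back); it starts OFF and is to be left alone.
- switch_black (a joint): Angle of the black handle, like the red and blue ones and in the same row (0 = OFF, to the front; 1.04 = ON, to the back); it starts ON and is to be left alone.

How it is judged:
By the outcome, as a careful person would: the job done as asked, in the order asked, and still so for the second after the job is handed in, with the robot touching nothing.
It also fails if it takes over 40 s, if anything falls off the work surface, if the arm or the gripper's body presses on something with over 40 N, if the wrist force passes 120 N, or if a joint passes its speed limit or range.

ROBOT

A 6-joint arm with a two-finger parallel gripper is mounted at the origin on a cart in front of the work surface, level with it; the furniture and walls round the work are solid. World frame = base frame: x ahead of the robot, y to its left, z up, the work surface at z = 0. Lengths are in m, angles in rad, forces in N, time in s.
With the tool pointing down it reaches from about 0.375 to 0.975 m from the base axis. Payload 3.8 kg.
Tool frame: the origin (TCP) lies on the centre line of the jaws, within the pads' length; the fingertips stand 25 mm ahead of it and the grasp point (between the pads) lies 6 mm ahead of it; z points along the fingers, y is the direction in which the jaws open and shut (so a half turn about z gives the same grasp; the last joint's range is limited). The gripper opens to 85 mm and grips with 20 to 120 N. Pads are 22 mm wide; open, the fingers measure 114 mm over their backs; the gripper's body (76 mm by 85 mm) begins 54 mm behind the grasp point. The pads swing forward as they close: fully open they stand 13 mm farther back than shut.
Start: joints at [-1.269, 0.264, 1.604, -0, 1.274, -0.037], TCP at [0.224, -0.637, 0.256] pointing down, gripper open.
Joint ranges: [-2.63, 2.63], [-0.94, 2.18], [0.31, 2.57], [-1.31, 4.45], [0, 2.66], [-2.55, 2.55]. Speed limits (rad/s): [2.57, 2.57, 3.14, 3.14, 3.14, 3.14].

INTERFACE

Orientations are given as a rotation vector (axis times angle).
In Python, from workcell import bot gives the robot as it stands.
- The arm moves only by the tool servo_tool, never from a script. Its argument "moves" is a list of rows, each a list of 3 entries, a list of its own where there are three numbers: the closure in counts, from 0 (fully open) to 255 (shut), then the shift along the tool's x, y, z in m, then the turn about the tool's z in rad. A call has exactly 8 rows; each row shifts and turns the pose as measured when the row begins, along the tool's axes as they then stand; what a row does not reach is not made up. A row lasts 1/12 s, in which the tool goes at most 41.7 mm and 7.16 degrees, less where a joint would pass 70% of its speed; a pose out of reach is approached as far as the arm can. A call is refused whole if a number of a shift passes 0.0417 or a number of a turn 0.125, either way. A call with a gripper value outside its range is refused whole. The fingers move at their own pace and stop on an object; "newtons" is the grip in N (left out, the last holds). Time passes only in rows, so rows that do not move let the fingers close, or fill a call up. It gives the time, the measured TCP pose, the force and the opening at its end, in the units of the state.
- bot.read_state(): the state, without advancing time (a new reading comes with each control period).
- bot.read_camera(name): name is "scene" or "top" or "wrist"; returns a dict with "pixels" (420x560x3 uint8, red, green, blue), "depth" (420x560 float32, m along the optical axis (not along the pixel's ray), 0 where there is no reading), "intrinsics" (3x3 intrinsics, pixels), "dist" ([k1, k2, p1, p2, k3] as OpenCV has them; the pictures are not rectified), "R" (3x3) and "t" (3): a world point X has camera coordinates R X + t. Camera axes: x right, y down, z forward; pixel columns grow to the right and rows downward; lengths in m; the calibration is good to about 2 mm. A picture is of the moment at which its call begins.
- bot.finish_job(): hands the job in, once; it reports no verdict.
The state is a dict: "time": time; "q": joint angles; "joint_vel": joint speeds; "joint_torque": joint torques, N m; "tool_pos": TCP position; "tcp_rot": TCP orientation; "wrist_force": force on the tool from outside, world axes, zero at the start; "torque": the same for the moment, N m; "width": opening from 0.0 (shut) to 1.0 (fully open).
Only numpy, scipy, OpenCV 4.12 (cv2) and the standard library are available. Lean on these libraries where they do the work, as an engineer would, in place of code of your own. Each camera call takes 0.05 s, during which the arm holds its last target.

## Working session

There is one attempt and no reset: what is moved stays moved. The work goes in short steps, Python scripts to look and compute and a tool call to move; the robot and the scene stay as the last step left them, time stands still between calls to the robot, and variables do not carry over. Pictures are saved under pics/ and viewed, and the job is handed in when it is done.

Besides the shell and the picture viewer there is one more tool, called after "Emit:" as name(argument=value, ...), one argument or row to a line, values as JSON. servo_tool: Moves the arm, as the interface text tells. Its arguments: {"type":"object","properties":{"moves":{"type":"array","items":{"type":"array"}},"newtons":{"type":"number"}},"required":["moves"]}

```bash
mkdir -p pics
python3 - <<'E'
from workcell import bot
import cv2,numpy as np
s=bot.read_state(); print(s['time'],s['tool_pos'],s['tcp_rot'],s['width'])
for n in ['scene','top']:
    c=bot.read_camera(n); cv2.imwrite(f'pics/{n}0.png',c['pixels'][:,:,::-1]); np.savez(f'pics/{n}0.npz',**c)
    print(n,c['intrinsics'].tolist(),c['dist'],-c['R'].T@c['t'])
E
```

```text
0.0 [ 0.2241371  -0.63598425  0.25495247] [-3.09443890e+00 -5.29240881e-01  4.64033396e-04] 1.0007141643730724
scene [[523.1265629372868, 0.0, 275.4203693368336], [0.0, 523.1265629372868, 210.4484359741591], [0.0, 0.0, 1.0]] [-0.10946876  0.          0.          0.          0.        ] [-0.00284519 -0.60103498  0.65529079]
top [[497.1858668448053, 0.0, 279.70949704170056], [0.0, 497.1858668448053, 207.53583833317555], [0.0, 0.0, 1.0]] [-0.10211089  0.          0.          0.          0.        ] [ 0.36765135 -0.22725554  0.94090253]
```

View pics/scene0.png

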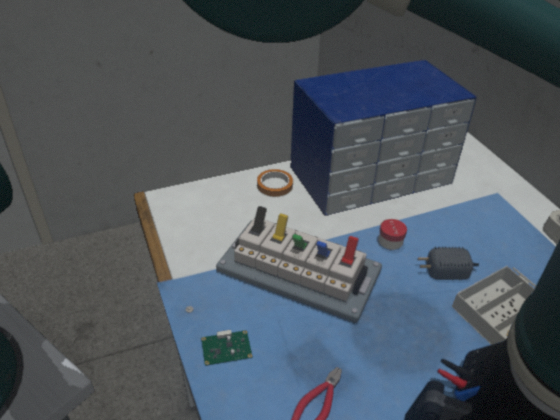

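View pics/top0.png

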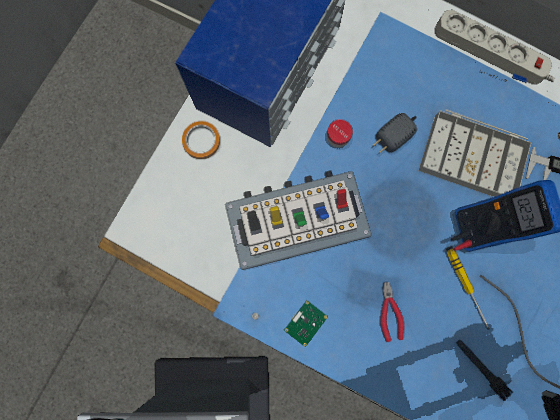

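The row, left to right, is black, yellow, green, blue, red: in the top view blue is near (321,211) and red near (342,199). Next I'll measure them using depth.

```bash
cat > h.py <<'E'
import numpy as np,cv2
def cloud(c):
    h,w=c['depth'].shape
    u,v=np.meshgrid(np.arange(w),np.arange(h))
    p=cv2.undistortPoints(np.stack([u,v],-1).reshape(-1,1,2).astype(np.float64),c['intrinsics'],c['dist']).reshape(h,w,2)
    P=np.dstack([p,np.ones((h,w))])*c['depth'][...,None]
    return (P-c['t'])@c['R']
def masks(c):
    hsv=cv2.cvtColor(c['pixels'],cv2.COLOR_RGB2HSV);H,S,V=[hsv[...,i].astype(int) for i in range(3)]
    return dict(red=((H<8)|(H>172))&(S>140)&(V>60),yellow=(H>20)&(H<32)&(S>140)&(V>80),green=(H>45)&(H<85)&(S>100)&(V>40),
      blue=(H>105)&(H<122)&(S>150)&(V>60), black=(V<65))
E
python3 - <<'E'
from h import *
out={}
for n in ['top','scene']:
    c=dict(np.load(f'pics/{n}0.npz'));W=cloud(c);m=masks(c)
    roi=np.zeros(m['red'].shape,bool)
    if n=='top': roi[165:275,222:372]=1
    else: roi[195:320,215:385]=1
    print(n)
    for k in m:
        q=m[k]&roi&(W[...,2]>0.071)&(W[...,2]<.115)
        P=W[q]; 
        if len(P)<5: print(k,len(P));continue
        hi=P[P[:,2]>np.percentile(P[:,2],60)];lo=P[P[:,2]<np.percentile(P[:,2],30)]
        print(k,len(P),P.mean(0).round(4),'z',np.percentile(P[:,2],[2,50,98]).round(4),'hi',hi.mean(0).round(4),'lo',lo.mean(0).round(4))
    hsv=cv2.cvtColor(c['pixels'],cv2.COLOR_RGB2HSV)
    q=roi&(W[...,2]>.06)&(W[...,2]<.073)
    q=cv2.morphologyEx(q.astype(np.uint8),cv2.MORPH_OPEN,np.ones((3,3)))
    pts=W[q>0]
    r=cv2.minAreaRect(pts[:,:2].astype(np.float32)*1000)
    print('flat',len(pts),np.median(pts[:,2]),r, cv2.boxPoints(r).tolist())
E
```

```text
top
red 135 [ 0.5291 -0.3372  0.0892] z [0.0717 0.0906 0.1054] hi [ 0.5357 -0.336   0.1008] lo [ 0.5215 -0.3389  0.075 ]
yellow 133 [ 0.5023 -0.2211  0.0897] z [0.0713 0.0903 0.1046] hi [ 0.5086 -0.2194  0.1014] lo [ 0.495  -0.2235  0.0757]
green 104 [ 0.4932 -0.2635  0.091 ] z [0.0718 0.0946 0.1037] hi [ 0.4858 -0.2652  0.1014] lo [ 0.5024 -0.2614  0.0763]
blue 81 [ 0.5023 -0.3026  0.0934] z [0.0718 0.0994 0.1048] hi [ 0.4962 -0.3036  0.1028] lo [ 0.512  -0.3002  0.0776]
black 146 [ 0.4945 -0.1827  0.0886] z [0.0714 0.0888 0.1038] hi [ 0.5013 -0.1802  0.0999] lo [ 0.4865 -0.1842  0.0751]
flat 2907 0.06668255060731779 ((503.482177734375, -261.72802734375), (60.42774963378906, 199.24037170410156), 12.795736312866211) [[451.9551696777344, -171.27346801757812], [496.0821228027344, -365.5658874511719], [555.0091552734375, -352.1825866699219], [510.8822326660156, -157.89016723632812]]
scene
red 155 [ 0.5289 -0.3394  0.087 ] z [0.0712 0.0868 0.1023] hi [ 0.5339 -0.3382  0.097 ] lo [ 0.5232 -0.3408  0.0753]
yellow 126 [ 0.5018 -0.2229  0.0867] z [0.0716 0.087  0.1027] hi [ 0.5066 -0.2217  0.0971] lo [ 0.4962 -0.2246  0.0747]
green 29 [ 0.4849 -0.2678  0.1001] z [0.0968 0.1001 0.1021] hi [ 0.4854 -0.2675  0.1012] lo [ 0.484  -0.2682  0.0987]
blue 17 [ 0.4957 -0.3056  0.1012] z [0.0992 0.1012 0.103 ] hi [ 0.495  -0.3048  0.1022] lo [ 0.4965 -0.3063  0.1   ]
black 167 [ 0.4946 -0.1878  0.0854] z [0.0714 0.0845 0.1012] hi [ 0.4993 -0.184   0.0949] lo [ 0.4891 -0.1892  0.0747]
flat 2744 0.06567118853144202 ((503.1390075683594, -262.94842529296875), (63.71142578125, 199.61483764648438), 12.521431922912598) [[450.4022521972656, -172.42138671875], [493.6796875, -367.28839111328125], [555.875732421875, -353.4754638671875], [512.5983276367188, -158.60845947265625]]
```

Run:
```python
from h import *
c=dict(np.load('pics/scene0.npz'));W=cloud(c)
ex=np.array([np.cos(np.radians(12.7)),np.sin(np.radians(12.7))]);ey=np.array([-ex[1],ex[0]])
pr=np.array([.5033,-.2623])-.08*ey;print(pr,pr+.04*ey)
for n in ['scene','top']:
    c=dict(np.load(f'pics/{n}0.npz'));W=cloud(c)
    q=(W[...,2]>.12)&(W[...,2]<.5)&(W[...,0]>.45)&(c['depth']>0)
    P=W[q];L=np.c_[(P[:,:2]-pr)@ex,(P[:,:2]-pr)@ey,P[:,2]]
    print(n,len(P),np.percentile(L,[1,99],axis=0).round(3)); 
    N=L[(abs(L[:,1])<.1)];print('near',len(N),N.min(0).round(3) if len(N) else '')
```

```text
[ 0.5208877  -0.34034276] [ 0.51209385 -0.30132138]
scene 22001 [[ 0.158 -0.262  0.121]
 [ 0.896  1.195  0.209]]
near 12331 [ 0.151 -0.1    0.12 ]
top 15917 [[-0.132 -0.332  0.122]
 [ 0.348  0.21   0.457]]
near 7034 [ 0.153 -0.085  0.12 ]
```

Emit:
servo_tool(
  moves=[
    [255,[0,0,0],0.117],
    [255,[0.034,-0.019,0],0],
    [255,[0.034,-0.019,0],0],
    [255,[0.034,-0.019,0],0],
    [255,[0.034,-0.019,0],0],
    [255,[0.034,-0.019,0],0],
    [255,[0.034,-0.019,0],0],
    [255,[0,0,0],0],
  ],
  newtons=60,
)

```text
time: 0.77
tool_pos: [0.4013, -0.4753, 0.2486]
tcp_rot: [-3.115, -0.322, 0.006]
wrist_force: [0.9, -0.5, 0.4]
width: -0.002
```

```bash
cat > d.py <<'E'
import sys,numpy as np
from workcell import bot
from scipy.spatial.transform import Rotation as Ro
ex=np.array([np.cos(np.radians(12.7)),np.sin(np.radians(12.7)),0]);ey=np.array([-ex[1],ex[0],0])
piv={'red':np.array([.5209,-.3403,0]),'blue':np.array([.5121,-.3013,0])}
def go(name,x,y,z):
    s=bot.read_state();R=Ro.from_rotvec(s['tcp_rot']).as_matrix();p=np.array(s['tool_pos'])
    r=p-piv[name];print('now row',(r@ex).round(4),(r@ey).round(4),p[2].round(4),'yaw',np.degrees(np.arctan2(R[1,0],R[0,0])).round(2),'tilt',R[:,2].round(3),'F',np.round(s['wrist_force'],1),'t',s['time'])
    t=piv[name]+x*ex+y*ey+[0,0,z];print('delta tool',(R.T@(t-p)).round(4))
if __name__=='__main__': go(sys.argv[1],*map(float,sys.argv[2:]))
E
python3 d.py red .05 0 .2
```

```text
now row -0.1464 -0.1053 0.2486 yaw 11.82 tilt [-0.005  0.009 -1.   ] F [ 0.9 -0.5  0.4] t 0.7667
delta tool [ 0.1949 -0.1079  0.0492]
```

Emit:
servo_tool(
  moves=[
    [255,[0.033,-0.018,0],-0.015],
    [255,[0.033,-0.018,0],0],
    [255,[0.033,-0.018,0],0],
    [255,[0.033,-0.018,0],0],
    [255,[0.033,-0.018,0],0],
    [255,[0.033,-0.018,0],0],
    [255,[0,0,0],0],
    [255,[0,0,0],0],
  ],
)

```text
time: 1.43
tool_pos: [0.5744, -0.3199, 0.2438]
tcp_rot: [-3.109, -0.351, 0.015]
wrist_force: [-0.3, 0.9, 0.2]
width: 0.002
```

```bash
python3 d.py red .05 0 .112
```

```text
now row 0.0566 0.0081 0.2438 yaw 12.88 tilt [-0.011  0.012 -1.   ] F [-0.3  0.9  0.2] t 1.4333
delta tool [-0.0056  0.01    0.1317]
```

Emit:
servo_tool(
  moves=[
    [255,[-0.003,0.005,0.02],0],
    [255,[-0.003,0.005,0.02],0],
    [255,[0,0,0.02],0],
    [255,[0,0,0.02],0],
    [255,[0,0,0.02],0],
    [255,[0,0,0.01],0],
    [255,[0,0,0],0],
    [255,[0,0,0],0],
  ],
)

```text
time: 2.1
tool_pos: [0.564, -0.3364, 0.1293]
tcp_rot: [-3.111, -0.345, 0.019]
wrist_force: [0.7, -0.6, 0.4]
width: -0.0
```

```bash
python3 d.py red .05 0 .112
python3 - <<'E'
from h import *
from workcell import bot
for n in ['scene','top']:
    c=bot.read_camera(n);cv2.imwrite(f'pics/{n}1.png',c['pixels'][:,:,::-1])
a=[cv2.imread(f'pics/{n}1.png')[120:330,200:420] for n in ['scene','top']]
cv2.imwrite('pics/c1.png',cv2.resize(np.hstack(a),None,fx=1.8,fy=1.8))
E
```

```text
now row 0.043 -0.0057 0.1293 yaw 12.67 tilt [-0.013  0.01  -1.   ] F [ 0.7 -0.6  0.4] t 2.1
delta tool [ 0.0072 -0.0054  0.0173]
```

View pics/c1.png

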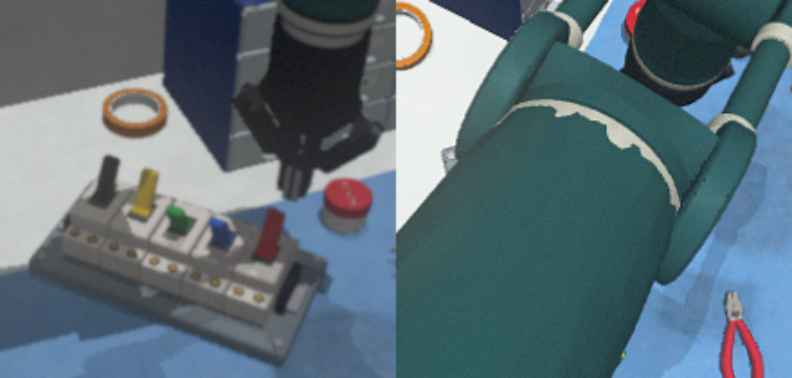

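The scene view shows the closed fingers standing behind the red handle (crop pixel 270,235), clear of it. I'll go down to push height next.

Emit:
servo_tool(
  moves=[
    [255,[0.007,-0.005,0],0],
    [255,[0,0,0.009],0],
    [255,[0,0,0.008],0],
    [255,[0,0,0],0],
    [255,[0,0,0],0],
    [255,[0,0,0],0],
    [255,[0,0,0],0],
    [255,[0,0,0],0],
  ],
)

```text
time: 2.87
tool_pos: [0.5746, -0.3307, 0.1176]
tcp_rot: [-3.118, -0.348, 0.004]
wrist_force: [0.7, 0.9, -0.0]
width: -0.0
```

```bash
python3 d.py red .003 0 .112
```

```text
now row 0.0545 -0.0025 0.1176 yaw 12.75 tilt [-0.003  0.004 -1.   ] F [ 0.7  0.9 -0. ] t 2.8667
delta tool [-0.0515 -0.0025  0.0058]
```

Emit:
servo_tool(
  moves=[
    [255,[-0.007,0,0.003],0],
    [255,[-0.007,0,0.002],0],
    [255,[-0.007,0,0],0],
    [255,[-0.007,0,0],0],
    [255,[-0.007,0,0],0],
    [255,[-0.005,0,0],0],
    [255,[0,0,0],0],
    [255,[0,0,0],0],
  ],
)

```text
time: 3.53
tool_pos: [0.5337, -0.341, 0.1147]
tcp_rot: [-3.12, -0.346, -0.007]
wrist_force: [2.7, 0.8, -0.1]
width: -0.0
```

```bash
python3 d.py red .003 0 .112
```

```text
now row 0.0123 -0.0035 0.1147 yaw 12.65 tilt [ 0.004  0.003 -1.   ] F [ 2.7  0.8 -0.1] t 3.5333
delta tool [-0.0093 -0.0035  0.0027]
```

Contact with about 2.7 N, the expected friction. Continuing in small steps until the stop shows in the force.

Emit:
servo_tool(
  moves=[
    [255,[-0.004,-0.002,0.002],0],
    [255,[-0.004,0,0],0],
    [255,[-0.003,0,0],0],
    [255,[-0.002,0,0],0],
    [255,[-0.002,0,0],0],
    [255,[0,0,0],0],
    [255,[0,0,0],0],
    [255,[0,0,0],0],
  ],
)

```text
time: 4.2
tool_pos: [0.5229, -0.3423, 0.1138]
tcp_rot: [3.121, 0.345, 0.026]
wrist_force: [3.8, -0.1, 1.1]
width: 0.0
```

```bash
python3 d.py red .003 0 .112
python3 - <<'E'
from h import *
from workcell import bot
c=bot.read_camera('scene');cv2.imwrite('pics/c2.png',cv2.resize(c['pixels'][150:330,200:420,::-1],None,fx=3,fy=3))
E
```

```text
now row 0.0015 -0.0024 0.1138 yaw 12.62 tilt [ 0.016  0.001 -1.   ] F [ 3.8 -0.1  1.1] t 4.2
delta tool [ 0.0015 -0.0024  0.0018]
```

View pics/c2.png

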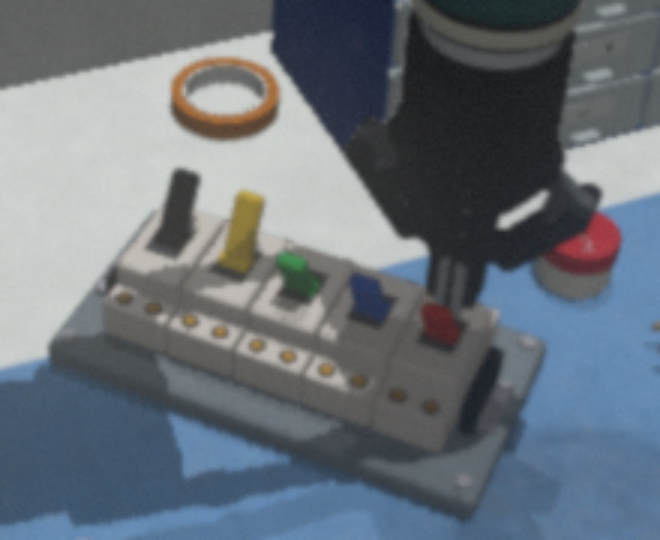

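The red handle (crop 440,325) now leans forward much like blue and green, though the force hasn't risen yet. I'll press on to the stop.

Emit:
servo_tool(
  moves=[
    [255,[-0.003,0,0.001],0],
    [255,[-0.003,0,0],0],
    [255,[-0.002,0,0],0],
    [255,[-0.002,0,0],0],
    [255,[-0.002,0,0],0],
    [255,[-0.002,0,0],0],
    [255,[-0.002,0,0],0],
    [255,[-0.002,0,0],0],
  ],
)

```text
time: 4.92
tool_pos: [0.5207, -0.3433, 0.1163]
tcp_rot: [3.119, 0.337, 0.079]
wrist_force: [8.4, 1.9, -0.0]
width: -0.001
```

```bash
python3 d.py red .003 0 .112
```

```text
now row -0.0008 -0.0029 0.1163 yaw 12.33 tilt [ 0.05   0.002 -0.999] F [ 8.4  1.9 -0. ] t 4.9167
delta tool [ 0.0036 -0.003   0.0045]
```

Now the force climbs (8.4 N) while the tool is stalled at the computed stop position. Next I'll retreat and check.

Emit:
servo_tool(
  moves=[
    [255,[0.01,0,0],0],
    [255,[0.015,0,0],0],
    [255,[0.01,0,-0.02],0],
    [255,[0,0,-0.035],0],
    [255,[0,0,-0.035],0],
    [255,[0,0,0],0],
    [255,[0,0,0],0],
    [255,[0,0,0],0],
  ],
)

```text
time: 5.58
tool_pos: [0.5505, -0.3329, 0.2057]
tcp_rot: [-3.118, -0.339, -0.051]
wrist_force: [1.2, 0.3, 0.4]
width: -0.0
```

```bash
cat > chk.py <<'E'
import sys
from h import *; from d import *
c=bot.read_camera('scene');cv2.imwrite(sys.argv[1],cv2.resize(c['pixels'][150:330,200:420,::-1],None,fx=3,fy=3))
W=cloud(c);m=masks(c);roi=np.zeros(m['red'].shape,bool);roi[195:320,215:385]=1
off=dict(black=120,yellow=80,green=40,blue=0,red=-40)
for k in m:
    P=W[m[k]&roi&(W[...,2]>.071)&(W[...,2]<.115)]-piv['blue']
    L=np.c_[P@ex,P@ey-.04*0,P[:,2]]; L=L[abs(L[:,1]-{'black':.12,'yellow':.08,'green':.04,'blue':0,'red':-.04}[k])<.017]
    if len(L)<5: print(k,len(L));continue
    t=L[L[:,2]>np.percentile(L[:,2],70)]
    print(k,len(L),'top pts x,z',np.median(t,0).round(4)[[0,2]],'max z',np.percentile(L[:,2],97).round(4),'x range',np.percentile(L[:,0],[3,97]).round(4))
E
python3 chk.py pics/c3.png;python3 d.py blue -.06 0 .2
```

```text
red 0
yellow 61 top pts x,z [0.007  0.0857] max z 0.0891 x range [-0.0016  0.0093]
green 31 top pts x,z [-0.0189  0.1017] max z 0.1024 x range [-0.0223 -0.0157]
blue 11 top pts x,z [-0.0171  0.1028] max z 0.1033 x range [-0.0197 -0.0158]
black 149 top pts x,z [0.0144 0.0967] max z 0.1005 x range [-0.0008  0.017 ]
now row 0.0301 -0.0389 0.2048 yaw 12.4 tilt [ 0.03   0.01  -0.999] F [ 0.2 -0.4  0.3] t 5.6333
delta tool [-0.0904 -0.0384  0.0021]
```

View pics/c3.png

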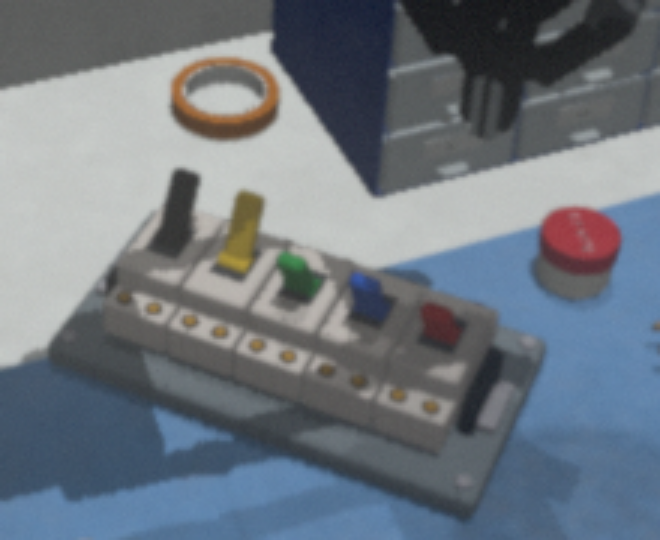

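```bash
sed -i 's/(S>140)&(V>60),yellow/(S>110)\&(V>35),yellow/' h.py; python3 chk.py pics/c3b.png
```

```text
red 50 top pts x,z [-0.0199  0.1014] max z 0.102 x range [-0.0229 -0.0092]
yellow 61 top pts x,z [0.0062 0.0829] max z 0.0879 x range [-0.003   0.0079]
green 31 top pts x,z [-0.0203  0.1015] max z 0.1026 x range [-0.0221 -0.0139]
blue 11 top pts x,z [-0.0178  0.1035] max z 0.104 x range [-0.0197 -0.0147]
black 153 top pts x,z [0.0146 0.0962] max z 0.1 x range [-0.0006  0.0178]
```

Red's tip (x −20 mm, z 101 mm) matches green's OFF pose. Next is blue, approached from the front.

Emit:
servo_tool(
  moves=[
    [255,[-0.021,-0.009,0],0],
    [255,[-0.021,-0.009,0],0],
    [255,[-0.021,-0.009,0],0],
    [255,[-0.021,-0.009,0],0],
    [255,[0,0,0.02],0],
    [255,[0,0,0.02],0],
    [255,[0,0,0],0],
    [255,[0,0,0],0],
  ],
)

```text
time: 6.35
tool_pos: [0.4509, -0.3096, 0.1487]
tcp_rot: [-3.103, -0.337, -0.021]
wrist_force: [1.0, 0.4, 1.7]
width: 0.002
```

```bash
python3 d.py blue -.053 0 .112
```

```text
now row -0.0615 0.0054 0.1487 yaw 12.38 tilt [ 0.011  0.022 -1.   ] F [1.  0.4 1.7] t 6.35
delta tool [0.008  0.006  0.0367]
```

Emit:
servo_tool(
  moves=[
    [255,[0.006,0.006,0.008],0],
    [255,[0,0,0.01],0],
    [255,[0,0,0.009],0],
    [255,[0,0,0.005],0],
    [255,[0,0,0.003],0],
    [255,[0,0,0],0],
    [255,[0,0,0],0],
    [255,[0,0,0],0],
  ],
)

```text
time: 7.02
tool_pos: [0.4584, -0.3128, 0.1113]
tcp_rot: [-3.1, -0.338, -0.017]
wrist_force: [1.1, 0.4, -1.3]
width: -0.003
```

```bash
python3 d.py blue -.003 0 .112; python3 chk.py pics/c4.png
```

```text
now row -0.0549 0.0006 0.1113 yaw 12.42 tilt [ 0.008  0.024 -1.   ] F [ 1.1  0.4 -1.3] t 7.0167
delta tool [0.0519 0.0003 0.    ]
red 98 top pts x,z [-0.0192  0.1003] max z 0.1017 x range [-0.0228 -0.0069]
yellow 50 top pts x,z [0.0039 0.0801] max z 0.0825 x range [-0.0035  0.006 ]
green 0
blue 0
black 149 top pts x,z [0.0145 0.0968] max z 0.0998 x range [-0.0004  0.0171]
```

View pics/c4.png

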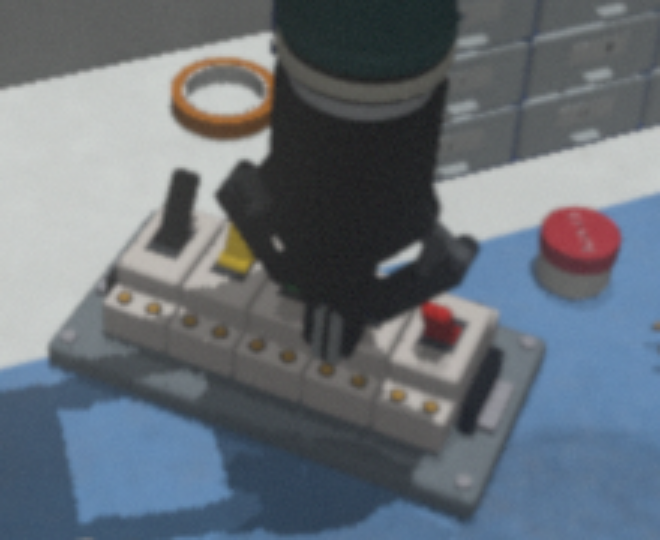

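The fingers stand in front of the blue module (crop 330,335). Pushing to the back now.

Emit:
servo_tool(
  moves=[
    [255,[0.007,0,0],0],
    [255,[0.007,0,0],0],
    [255,[0.007,0,0],0],
    [255,[0.007,0,0],0],
    [255,[0.007,0,0],0],
    [255,[0.005,0,0],0],
    [255,[0,0,0],0],
    [255,[0,0,0],0],
  ],
)

```text
time: 7.73
tool_pos: [0.5021, -0.3041, 0.1145]
tcp_rot: [-3.103, -0.34, -0.016]
wrist_force: [-2.6, -1.0, 1.8]
width: 0.0
```

```bash
python3 d.py blue -.001 0 .114
```

```text
now row -0.0103 -0.0005 0.1145 yaw 12.5 tilt [ 0.008  0.021 -1.   ] F [-2.6 -1.   1.8] t 7.7333
delta tool [ 0.0093 -0.0006  0.0006]
```

Emit:
servo_tool(
  moves=[
    [255,[0.004,0,0],0],
    [255,[0.003,0,0],0],
    [255,[0.003,0,0.001],0],
    [255,[0.003,0,0],0],
    [255,[0.003,0,0],0],
    [255,[0.002,0,0],0],
    [255,[0.002,0,0],0],
    [255,[0.002,0,0],0],
  ],
)

```text
time: 8.4
tool_pos: [0.5132, -0.3017, 0.1129]
tcp_rot: [-3.101, -0.345, 0.024]
wrist_force: [-8.6, -1.6, 5.8]
width: 0.005
```

```bash
python3 d.py blue -.001 0 .114
```

```text
now row 0.001 -0.0006 0.1129 yaw 12.69 tilt [-0.018  0.02  -1.   ] F [-8.6 -1.6  5.8] t 8.4
delta tool [-0.002  -0.0006 -0.0011]
```

Emit:
servo_tool(
  moves=[
    [255,[0.003,0,0],0],
    [255,[0.003,0,0],0],
    [255,[0.003,0,0],0],
    [255,[0.003,0,0],0],
    [255,[-0.01,0,0],0],
    [255,[-0.015,0,0],0],
    [255,[-0.015,0,0],0],
    [255,[0,0,0],0],
  ],
)

```text
time: 9.07
tool_pos: [0.4734, -0.3108, 0.1143]
tcp_rot: [-3.098, -0.348, 0.059]
wrist_force: [-0.5, 0.7, 0.2]
width: 0.001
```

Emit:
servo_tool(
  moves=[
    [255,[0,0,-0.02],0],
    [255,[0,0,-0.04],0],
    [255,[0,0,-0.04],0],
    [255,[-0.01,0.038,0],0],
    [255,[-0.01,0.038,0],0],
    [255,[-0.01,0.038,0],0],
    [255,[-0.01,0.038,0],0],
    [255,[-0.01,0.038,0],0],
  ],
)

```text
time: 9.73
tool_pos: [0.4685, -0.5075, 0.2155]
tcp_rot: [-3.096, -0.354, 0.046]
wrist_force: [-0.0, -0.4, -0.2]
width: 0.003
```

Emit:
servo_tool(
  moves=[
    [255,[-0.01,0.038,0],0],
    [255,[-0.01,0.038,0],0],
    [255,[-0.01,0.038,0],0],
    [255,[0,0.03,0],0],
    [255,[0,0,0],0],
    [255,[0,0,0],0],
    [255,[0,0,0],0],
    [255,[0,0,0],0],
  ],
)

```text
time: 10.4
tool_pos: [0.4659, -0.6697, 0.2076]
tcp_rot: [-3.099, -0.338, 0.037]
wrist_force: [0.5, 0.0, 0.3]
width: 0.001
```

```bash
python3 d.py blue 0 0 .114; python3 chk.py pics/c5.png
python3 - <<'E'
from h import *; from d import *
c=bot.read_camera('top');cv2.imwrite('pics/t5.png',cv2.resize(c['pixels'][150:290,210:390,::-1],None,fx=4,fy=4))
W=cloud(c);m=masks(c);roi=np.zeros(m['red'].shape,bool);roi[165:275,222:372]=1
for k in m:
    P=W[m[k]&roi&(W[...,2]>.071)&(W[...,2]<.115)]-piv['blue']
    if len(P)<5: print(k,len(P));continue
    t=P[P[:,2]>np.percentile(P[:,2],70)];print(k,len(P),np.round([np.median(t@ex),np.median(t@ey),np.median(t[:,2])],4))
E
```

```text
now row -0.1261 -0.3492 0.2076 yaw 12.47 tilt [-0.026  0.021 -0.999] F [0.5 0.  0.3] t 10.4
delta tool [ 0.1266 -0.3472  0.1001]
red 55 top pts x,z [-0.0191  0.1009] max z 0.1024 x range [-0.0224 -0.0031]
yellow 119 top pts x,z [0.0131 0.099 ] max z 0.1022 x range [-0.0008  0.0154]
green 31 top pts x,z [-0.0198  0.1016] max z 0.1023 x range [-0.0222 -0.0046]
blue 53 top pts x,z [0.017  0.0992] max z 0.1013 x range [-0.0036  0.0193]
black 161 top pts x,z [0.0149 0.0969] max z 0.1004 x range [-0.0009  0.018 ]
red 113 [-0.0184 -0.04    0.1017]
yellow 136 [0.0156 0.0798 0.1026]
green 113 [-0.0177  0.0426  0.1017]
blue 133 [0.0183 0.0006 0.1009]
black 137 [0.0165 0.1201 0.1002]
```

View pics/t5.png

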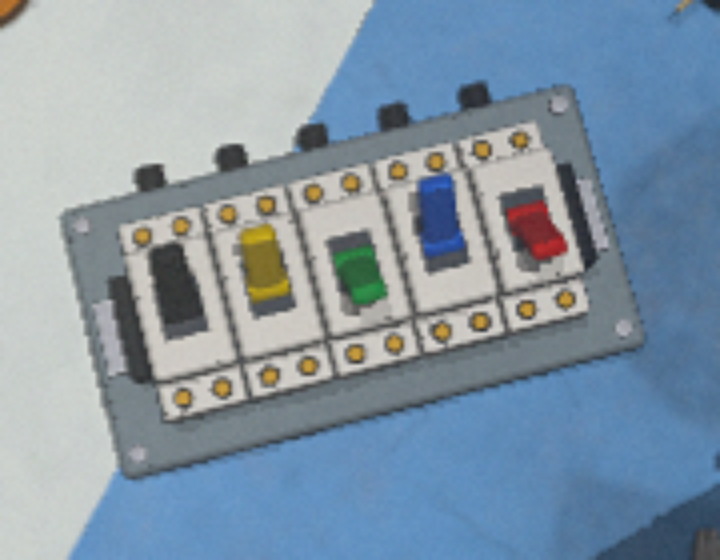

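View pics/c5.png

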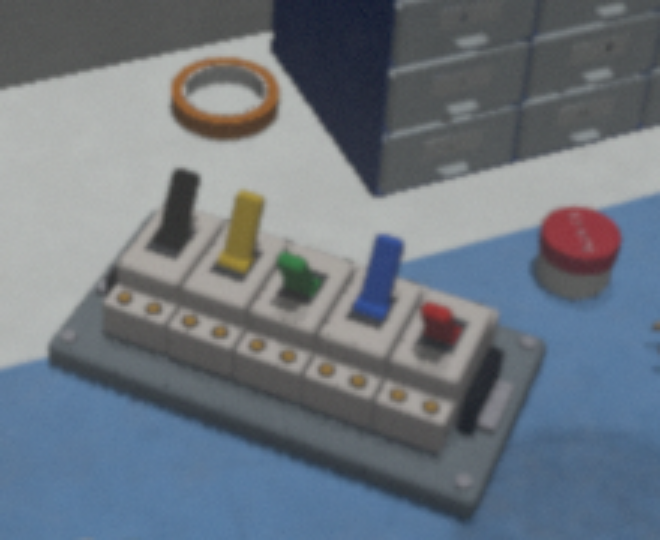

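Both views agree. Blue (top crop 440,215) leans back like yellow and black, and red (535,230) leans forward like green. The arm is clear of everything, so I'll hand in.

```bash
python3 -c "
from workcell import bot
print(bot.finish_job())"
```

```text
the job is handed in; nothing more can be done
None
```

I switched the red handle off first, pushing it fully to the front. Then I switched the blue handle on, pushing it fully to the back. Both were pushed with the closed fingers until the force rose at the end stop, to about 9 N sideways. The arm then moved clear and I handed the job in about 10.5 s into the 40 s limit; no verdict is reported.

| Handle | Tip position, + is back (top camera) | Final state |
|---|---|---|
| Red | −18 mm | OFF, same as green (−18 mm) |
| Blue | +18 mm | ON, same as yellow and black (+16 mm) |
| Yellow, green, black | within 1.5 mm of the start | unchanged |

- **Checks:** The scene camera agreed with the top camera to within about 2.5 mm, and the wrist force was near zero (about 0.5 N) at the end.
- **One failed reading:** Just after the red push, the scene camera found no red handle because it was in shadow. I loosened the colour threshold and it then read OFF.

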